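# Open the taller screw canister and park its lid on the bench block

## Robot

A 6-joint arm with a two-finger parallel gripper is mounted at the origin on a cart in front of the work surface, level with it; the furniture and walls round the work are solid. World frame = base frame: x ahead of the robot, y to its left, z up, the work surface at z = 0. Lengths are in m, angles in rad, forces in N, time in s.
With the tool pointing down it reaches from about 0.3 to 0.825 m from the base axis. Payload 5.4 kg.
Tool frame: the origin (TCP) lies at the very end of the fingers, on their centre line; the grasp point (between the pads) lies 19 mm behind it; z points along the fingers, y is the line along which they close (so a half turn about z gives the same grasp; the last joint's range is limited). The gripper opens to 92 mm and grips with 3 to 60 N. Pads are 20 mm wide; open, the fingers measure 128 mm over their backs; the gripper's body (75 mm by 189 mm) begins 69 mm behind the grasp point.
Start: joints at [1.093, 0.158, 1.597, -0, 1.386, -0.21], TCP at [0.152, 0.554, 0.215] pointing down, gripper open.
Joint ranges: [-2.91, 2.91], [-0.94, 2.29], [0.18, 2.7], [-1.29, 4.43], [0.17, 2.64], [-3, 3]. Speed limits (rad/s): [2.57, 2.57, 3.14, 3.14, 3.14, 3.14].

## Interface

Orientations are given as a rotation vector (axis times angle).
In Python, from workcell import bot gives the robot as it stands. Calls block until the motion is done:
- bot.goto(position, orientation): joint-space move of the TCP to a pose.
- bot.line_to(position, rot=None, max_speed=0.15): straight line of the TCP; rot=None keeps the orientation; max_speed is the mean speed in m/s.
- bot.set_joints(angles): joint-space move.
- bot.set_gripper(opening, newtons=None): opening from 0.0 (shut) to 1.0 (fully open); newtons is the grip in N (None keeps the last); returns when the fingers have stopped.
- bot.hold(seconds).
- bot.inverse_kinematics(position, orientation): joint angles nearest the present ones, or None.
- bot.read_camera(name): name is "side" or "top"; returns a dict with "pixels" (480x640x3 uint8, blue, green, red), "fx", "fy", "cx", "cy" (pixels), "R" (3x3) and "t" (3): a world point X has camera coordinates R X + t. Camera axes: x right, y down, z forward; pixel columns grow to the right and rows downward; lengths in m; the calibration is good to about 2 mm. A picture is of the moment at which its call begins. There is no depth.
A pose or a line that the arm cannot do raises bot.MotionError and nothing moves.
- bot.job_done(): hands the job in; it is judged then, once.
Readings, each from a call of its own:
- bot.current_clock(): time.
- bot.current_joints(): joint angles.
- bot.current_joint_vel(): joint speeds.
- bot.current_effort(): joint torques, N m.
- bot.current_ee_pos(): TCP position.
- bot.current_tool_rot(): TCP orientation.
- bot.current_contact_force(): force on the tool from outside, world axes, zero at the start.
- bot.current_ft_torque(): the same for the moment, N m.
- bot.current_opening(): opening from 0.0 (shut) to 1.0 (fully open).
- bot.current_grip_force(): force on a finger pad.
Only numpy, scipy, OpenCV 4.12 (cv2) and the standard library are available. Lean on these libraries where they do the work, as an engineer would, in place of code of your own. Each camera call takes 0.05 s, during which the arm holds its last target. There are 200 camera calls.

## Task

Open the taller of the two aluminium canisters: without forcing it, turn its lid anticlockwise (seen from above) until the thread lets go, lift the lid off, and lay it the right way up in the middle of the flat square steel bench block. Leave the shorter canister closed.

Things in the scene. Friction and masses are not known exactly. Their poses are not given: they have to be found in the camera images.
- canister_tall: Taller canister, to be opened: plain round aluminium, 60 mm across, fixed in a round dark wooden foot 80 mm across, screwed to the bench. Origin: centre of the foot's underside; z up its axis; x: about along the closed lid's bar (the bar lies 0 to 6 degrees anticlockwise of it). Shoulder at z = 85 mm, 133 mm high with its lid. The two canisters may stand either way round, nearer or farther.
- neck_tall (a point): Centre of the taller canister's neck rim, 104 mm up; neck 36 mm across, covered 17 mm deep by the lid. Two-start thread: turned anticlockwise from above, the lid is held up to 56 degrees and lifts free from 60 to 130 (aim for 80); clockwise it meets a stop within 20 degrees. The lid sits loosely and turns easily, 1 to 3 mm play up and down, 2 mm sideways, and does not rise by turning.
- lid_tall_grip (a point): Lid of the taller canister, plain aluminium, 50 to 100 g: round cap 58 mm across, 20 mm high, hollow below, with a flat-sided upright bar on top, 14 mm thick (lid's y), 46 mm long (lid's x), 26 mm high. This point: middle of the bar, on the lid's axis, 33 mm above the lid's lower rim, 13 mm above the cap's flat top, 13 mm below the bar's top. x along the bar, z up.
- canister_short: Shorter canister of the same make, to be left closed: shoulder at z = 45 mm, 93 mm high with its lid. Origin: centre of the foot's underside; z up; x about along the closed lid's bar.
- lid_short_grip (a point): Lid of the shorter canister, same as the other lid, to be left as it is; middle of its bar grip, x along the bar, z up.
- block_top (a point): Centre of the top face of the flat square steel bench block, 66 x 66 x 19 mm, 0.62 kg, lying loose on the bench; z up, x and y along its sides. The lid is to lie here.

How it is judged:
On the way, in this order (a step that is already met when the one before it is completed fails the run):
1. the taller canister's lid has been turned at least 43 degrees from its canister's x axis while still seated on the neck (angle between the x axis of lid_tall_grip and the x axis of canister_tall, either way round above 0.75 rad and z of lid_tall_grip in the frame of canister_tall below 0.13 m and horizontal distance between lid_tall_grip and canister_tall below 0.012 m), for 0.05 s.
2. the lid has been lifted straight up, clear of the neck, above the canister (z of lid_tall_grip in the frame of canister_tall above 0.14 m and horizontal distance between lid_tall_grip and canister_tall below 0.04 m).
At the end, for the whole second after the job is handed in: The taller canister's lid lies at rest, right way up (within 10 degrees of level), on top of the bench block, its centre within 20 mm of the block's centre, the block flat on the bench; the shorter canister's lid is in its place, within 10 mm and not unscrewed (turned less than 20 degrees) (horizontal distance between lid_tall_grip and block_top below 0.02 m and z of lid_tall_grip in the frame of block_top between 0.027 and 0.039 m and angle between lid_tall_grip's own z axis and vertical below 0.17 rad and height (world z) of block_top below 0.025 m and angle between block_top's own z axis and vertical below 0.1 rad and angle between the x axis of lid_short_grip and the x axis of canister_short, either way round below 0.35 rad and distance of lid_short_grip from where it was at the start of the episode below 0.01 m); the robot touches nothing.
It fails at once if the lid is forced: more than 90 N between the lid and its canister (contact force between lid_tall and canister_tall above 90 N).
It fails at once if the shorter canister's lid is taken off (moved more than 20 mm) (distance of lid_short_grip from where it was at the start of the episode above 0.02 m).
It also fails if it takes over 45 s, if anything falls off the work surface, if the arm or the gripper's body presses on something with over 40 N, if the wrist force passes 120 N, or if a joint passes its speed limit or range.

## Working session

There is one attempt and no reset: what is moved stays moved. The work goes in short steps, each a Python script; the robot and the scene stay as the last script left them, time stands still between calls to the robot, and variables do not carry over. Pictures are saved under pics/ and viewed, at most 10 in all, crops included, and the job is handed in when it is done.

```bash
mkdir -p pics; ls; python3 - <<'E'
from workcell import bot
import cv2,numpy as np
for n in("top","side"):
    c=bot.read_camera(n); cv2.imwrite(f"pics/{n}0.png",c["pixels"])
    print(n,c["fx"],c["fy"],c["cx"],c["cy"],np.round(c["R"],4).tolist(),np.round(c["t"],4).tolist(), (-c["R"].T@c["t"]).round(3))
print(bot.current_tool_rot(),bot.current_clock())
E
```

```text
pics
top 589.0978447006657 589.0978447006657 314.83295183534585 245.31010497266885 [[-0.0072, -0.9997, -0.0212], [-0.9845, 0.0108, -0.1749], [0.1751, 0.0197, -0.9843]] [0.0493, 0.5072, 1.3731] [0.259 0.017 1.441]
side 485.3279753951417 485.3279753951417 317.56517234909046 249.93676786367723 [[0.9996, 0.0234, 0.0169], [0.0274, -0.5875, -0.8088], [-0.009, 0.8089, -0.5879]] [-0.4997, 0.0887, 1.0673] [ 0.507 -0.8    0.708]
[-4.19310066e-01 -3.11292400e+00  2.48178155e-03] 0.1
```

View pics/top0.png

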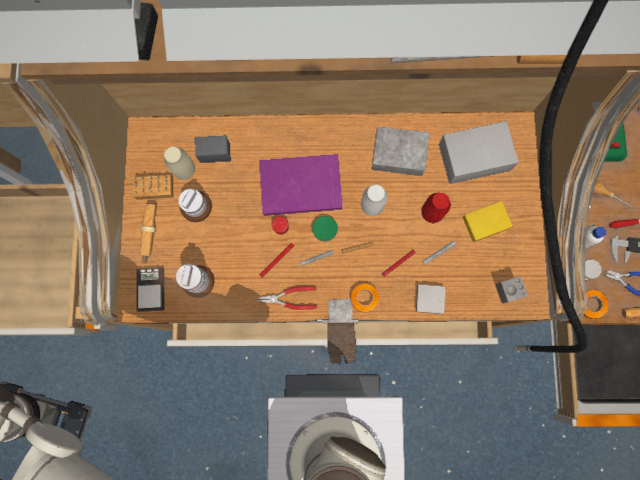

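View pics/side0.png

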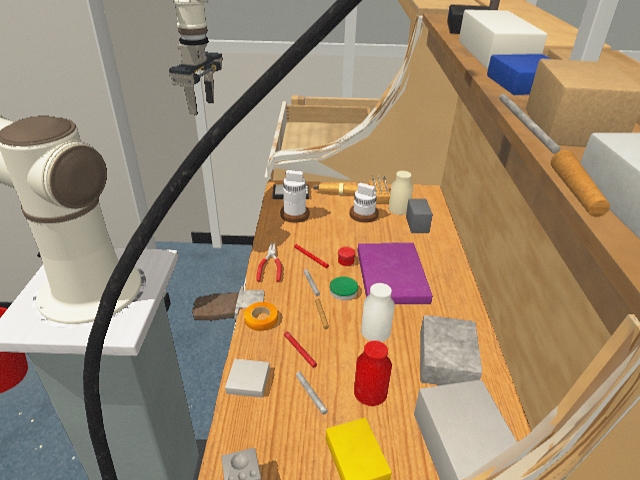

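The top view shows the canisters at about (194,278) (nearer) and (194,204) (farther), and the flat block at (431,298). In the side view the nearer canister at (295,195) is the taller one. The farther one is at (364,202), and the block is at (248,377). Next I'll look at crops.

```bash
python3 - <<'E'
import cv2,numpy as np
t=cv2.imread("pics/top0.png");s=cv2.imread("pics/side0.png")
r=lambda a,x,y,w,h,k:cv2.resize(a[y:y+h,x:x+w],None,fx=k,fy=k,interpolation=cv2.INTER_NEAREST)
a=r(t,165,180,65,120,5)   # 325x600
b=r(t,400,270,60,60,5); c=r(s,270,160,75,75,5)[:300]
m=np.zeros((600,790,3),np.uint8); m[:600,:325]=a; m[:300,330:630]=b; m[300:600,330:705]=c
cv2.imwrite("pics/crop1.png",m)
E
```

```text
(no output)
```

View pics/crop1.png

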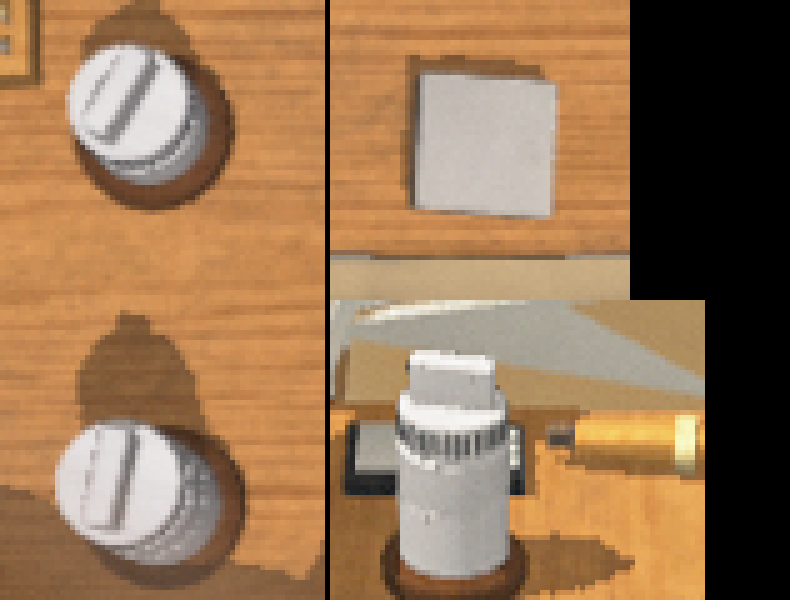

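```bash
cat > h.py <<'E'
from workcell import bot
import cv2,numpy as np
from scipy.spatial.transform import Rotation as Ro
def ray(c,uv,z):
    d=c["R"].T@np.array([(uv[0]-c["cx"])/c["fx"],(uv[1]-c["cy"])/c["fy"],1.]); o=-c["R"].T@c["t"]
    return (o+d*(z-o[2])/d[2])
def proj(c,X):
    p=c["R"]@np.asarray(X)+c["t"]; return np.array([c["fx"]*p[0]/p[2]+c["cx"],c["fy"]*p[1]/p[2]+c["cy"]])
def down(yaw):  # tool z down, tool y axis at world angle yaw+90 (i.e. bar direction yaw)
    return (Ro.from_euler("z",yaw)*Ro.from_rotvec([np.pi,0,0])).as_rotvec()
E
python3 - <<'E'
from h import *
T=bot.read_camera("top");S=bot.read_camera("side")
def mask(c,x,y,w,h,vmin,smax=40):
    hsv=cv2.cvtColor(c["pixels"],cv2.COLOR_BGR2HSV); m=np.zeros((480,640),np.uint8)
    m[y:y+h,x:x+w]=((hsv[y:y+h,x:x+w,1]<smax)&(hsv[y:y+h,x:x+w,2]>vmin))*255
    cs,_=cv2.findContours(m,cv2.RETR_EXTERNAL,cv2.CHAIN_APPROX_NONE); return max(cs,key=cv2.contourArea)
# block
for c,b,n in((T,(405,275,50,45),"T"),(S,(215,350,65,55),"S")):
    k=mask(c,*b,120 if n=="T" else 190); r=cv2.minAreaRect(k); hull=cv2.convexHull(k)
    q=cv2.approxPolyDP(hull,0.06*cv2.arcLength(hull,True),True)[:,0]
    P=np.array([ray(c,p,.019)[:2] for p in q]); print(n,r,q.tolist(),P.round(3).tolist(),P.mean(0))
# caps: bright disc in top view, silhouettes
for y,z in((255,.107),(185,.067)):
    for v in (215,225,235):
        k=mask(T,170,y,45,42,v,60); e=cv2.fitEllipse(cv2.convexHull(k)); print(v,np.round(e[0],1),np.round(e[1],1),ray(T,e[0],z).round(4))
# foot: dark brown rim
E
python3 - <<'E'
import cv2,numpy as np
t=cv2.imread("pics/top0.png");s=cv2.imread("pics/side0.png")
a=cv2.resize(t[255:300,170:218],None,fx=12,fy=12,interpolation=cv2.INTER_CUBIC)
a=cv2.convertScaleAbs(a,alpha=2.0,beta=-255)
b=cv2.resize(s[165:205,275:315],None,fx=12,fy=12,interpolation=cv2.INTER_CUBIC)
b=cv2.convertScaleAbs(b,alpha=2.0,beta=-255)
cv2.imwrite("pics/c2.png",a)
cv2.imwrite("pics/c3.png",b)
E
```

```text
T ((430.48968505859375, 298.6241455078125), (27.155874252319336, 26.90673828125), 4.763641834259033) [[418, 285], [444, 287], [443, 312], [417, 310]] [[0.412, -0.203], [0.407, -0.266], [0.347, -0.26], [0.352, -0.199]] [ 0.37949409 -0.23194521]
S ((246.44793701171875, 374.9945373535156), (40.355987548828125, 29.521108627319336), 6.009006023406982) [[235, 359], [268, 363], [261, 391], [225, 387]] [[0.353, -0.2], [0.414, -0.207], [0.409, -0.269], [0.345, -0.263]] [ 0.38018169 -0.23468117]
215 [188.  275.8] [23. 24.] [0.4289 0.3346 0.107 ]
225 [195.1 274. ] [ 8.7 16.4] [0.4328 0.3184 0.107 ]Traceback (most recent call last):
  File "<stdin>", line 15, in <module>
  File "<stdin>", line 6, in mask
ValueError: max() iterable argument is empty
```

View pics/c2.png

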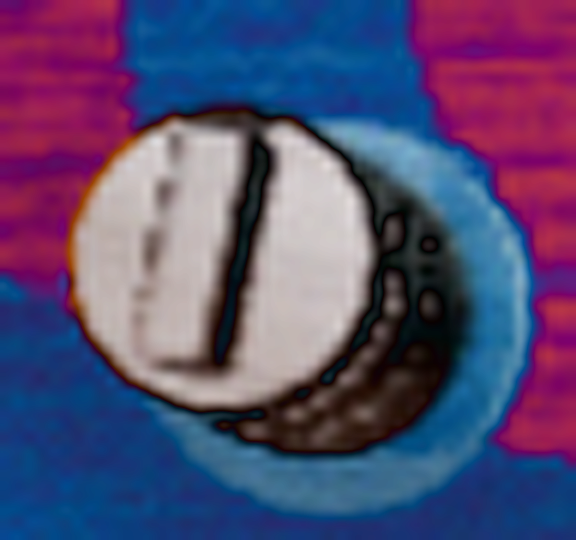

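View pics/c3.png

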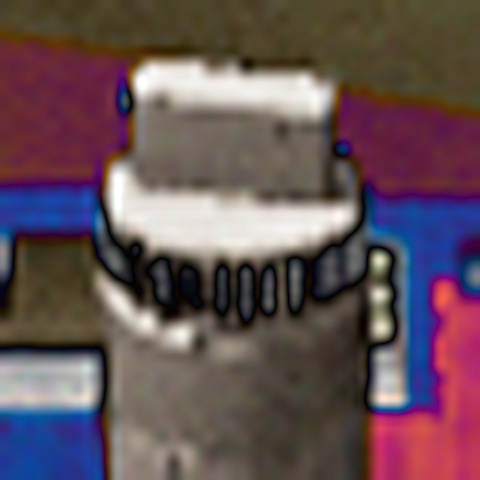

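```bash
cat >> h.py <<'E'
un=lambda p,x,y,k=12:((p[0]+.5)/k-.5+x,(p[1]+.5)/k-.5+y)
E
python3 - <<'E'
from h import *
T=bot.read_camera("top");S=bot.read_camera("side")
print("cap",ray(T,un((225,259),170,255),.107))
P=np.array([ray(T,un(p,170,255),.133) for p in((172,120),(250,125),(213,362),(138,358))])
print("barT",P.round(4).tolist(),P.mean(0))
d=P[0]+P[1]-P[2]-P[3]; print("yaw",np.degrees(np.arctan2(d[1],d[0])))
P=np.array([ray(S,un(p,275,165),.133) for p in((138,62),(335,78),(330,112),(132,100))])
print("barS",P.round(4).tolist(),P.mean(0))
d=-P[0]+P[1]+P[2]-P[3]; print("yaw",np.degrees(np.arctan2(d[1],d[0])))
print("capS mid", ray(S,un((233,205),275,165),.107))
# foot contour in top view
c=T["pixels"];hsv=cv2.cvtColor(c,cv2.COLOR_BGR2HSV)
for y in (285,): print(hsv[y,195:222].tolist())
# foot points, top zoom: right edge & bottom; circle fit at z=foot top unknown ~0.012
pts=[(528,300),(515,380),(480,445),(420,495),(340,515),(260,500),(505,220),(455,165),(390,130)]
for z in(.01,.02):
    Q=np.array([ray(T,un(p,170,255),z)[:2] for p in pts])
    A=np.c_[2*Q,np.ones(len(Q))]; s=np.linalg.lstsq(A,(Q**2).sum(1),rcond=None)[0]; print(z,s[:2],np.sqrt(s[2]+s[:2]@s[:2]))
for yw in (-.1,-.1+1.4):
  for x in ((.43,.33,.2),(.43,.33,.111),(.38,-.233,.1)):
    for h in(0,np.pi):
      q=bot.inverse_kinematics(x,down(yw+h)); print(yw+h,x,None if q is None else np.round(q,2))
E
```

```text
cap [0.42814292 0.33387624 0.107     ]
barT [[0.4512, 0.3385, 0.133], [0.4501, 0.3238, 0.133], [0.4055, 0.3294, 0.133], [0.4064, 0.3435, 0.133]] [0.4283218  0.33376813 0.133     ]
yaw -6.726877086300455
barS [[0.4077, 0.342, 0.133], [0.4507, 0.3368, 0.133], [0.4504, 0.3209, 0.133], [0.4078, 0.3241, 0.133]] [0.4291291  0.33094653 0.133     ]
yaw -5.565572751991053
capS mid [0.42895844 0.32668227 0.107     ]
[[4, 8, 221], [5, 14, 198], [7, 23, 146], [4, 28, 128], [3, 15, 166], [9, 17, 154], [6, 18, 138], [8, 22, 141], [8, 21, 143], [4, 15, 140], [10, 17, 136], [0, 13, 137], [8, 35, 131], [11, 96, 120], [12, 144, 115], [12, 140, 111], [11, 136, 107], [11, 129, 93], [14, 153, 107], [14, 146, 183], [14, 150, 204], [14, 148, 203], [15, 150, 200], [15, 151, 203], [14, 151, 206], [14, 155, 207], [15, 151, 209]]
0.01 [0.42777186 0.3340775 ] 0.0399215723378386
0.02 [0.42659443 0.33186105] 0.03964266809079723
-0.1 (0.43, 0.33, 0.2) [ 0.43  0.08  1.71 -0.    1.35  2.1 ]
3.041592653589793 (0.43, 0.33, 0.2) [ 0.43  0.08  1.71 -0.    1.35 -1.04]
-0.1 (0.43, 0.33, 0.111) [ 0.43  0.18  1.79 -0.    1.17  2.1 ]
3.041592653589793 (0.43, 0.33, 0.111) [ 0.43  0.18  1.79 -0.    1.17 -1.04]
-0.1 (0.38, -0.233, 0.1) [-0.82 -0.06  2.06 -0.    1.14  0.85]
3.041592653589793 (0.38, -0.233, 0.1) [-0.82 -0.06  2.06  0.    1.14 -2.29]
1.2999999999999998 (0.43, 0.33, 0.2) [ 0.43  0.08  1.71 -0.    1.35  0.7 ]
4.441592653589793 (0.43, 0.33, 0.2) [ 0.43  0.08  1.71 -0.    1.35 -2.44]
1.2999999999999998 (0.43, 0.33, 0.111) [ 0.43  0.18  1.79 -0.    1.17  0.7 ]
4.441592653589793 (0.43, 0.33, 0.111) [ 0.43  0.18  1.79 -0.    1.17 -2.44]
1.2999999999999998 (0.38, -0.233, 0.1) [-0.82 -0.06  2.06 -0.    1.14 -0.55]
4.441592653589793 (0.38, -0.233, 0.1) [-0.82 -0.06  2.06 -0.    1.14  2.59]
```

```bash
python3 - <<'E'
from h import *
yw=np.radians(-6.2); p=np.array([.4285,.333,.25])
bot.goto(p,down(yw)); bot.set_gripper(.55,12)
p[2]=.15; bot.line_to(p); print(bot.current_contact_force().round(2) if hasattr(bot.current_contact_force(),'round') else bot.current_contact_force())
p[2]=.112; bot.line_to(p,max_speed=.05); print(bot.current_ee_pos(),bot.current_contact_force())
bot.set_gripper(0,12); bot.hold(.2)
print(bot.current_opening()*92,bot.current_grip_force(),bot.current_contact_force(),bot.current_ft_torque(),bot.current_clock(),bot.current_joints())
T=bot.read_camera("top");cv2.imwrite("pics/g.png",cv2.resize(np.hstack([T["pixels"][220:330,140:250],bot.read_camera("side")["pixels"][120:230,240:350]]),None,fx=3.6,fy=3.6))
E
```

```text
[-0.05 -0.38  0.39]
[0.42871097 0.33313398 0.11227748] [ 0.93437511 -0.47282647  0.72241773]
14.289284766043439 12.0000059902668 [-0.37112713  0.07635956  0.96391437] [0.02790863 0.18298393 0.06808799] 5.6167 [4.37824628e-01 1.78143033e-01 1.78681210e+00 4.49649948e-05
 1.17645069e+00 2.11689486e+00]
```

View pics/g.png

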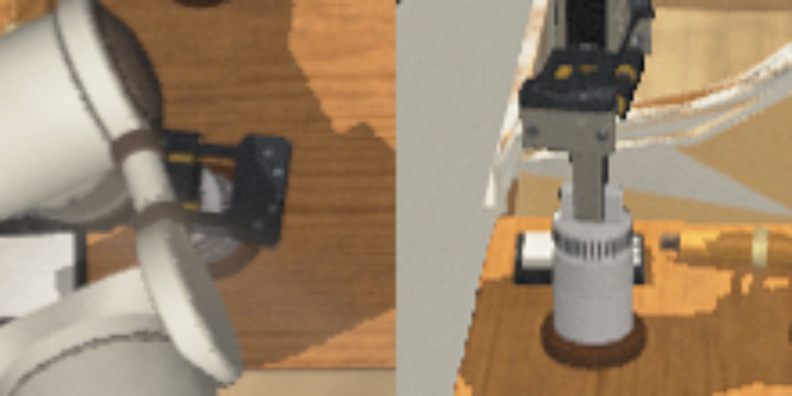

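The fingers hold the 14 mm bar centrally with almost no side force. In the side crop they are on the bar at about (590,190), just above the cap. Now I'll turn the lid.

```bash
python3 - <<'E'
from h import *
q=np.array(bot.current_joints())
for i in range(8):
    q[5]-=np.radians(10); bot.set_joints(q)
    f=bot.current_contact_force(); print((i+1)*10,np.round(f,1),np.round(bot.current_ft_torque(),2),round(bot.current_opening()*92,1))
    if np.linalg.norm(f)>25: print("stop");break
print(bot.current_clock(),bot.current_ee_pos(),bot.current_tool_rot())
E
```

```text
10 [ 0.1 -0.4 -0.3] [0.02 0.2  0.  ] 13.8
20 [-0.6  0.3  0.7] [-0.04  0.13 -0.09] 14.1
30 [-0.4  0.5  0.6] [-0.06  0.14  0.02] 14.0
40 [-0.4 -0.2  0.3] [-0.04  0.12  0.07] 13.8
50 [-1.  -0.9  0.8] [-0.03  0.15  0.01] 14.0
60 [-0.4  0.3  1.2] [-0.06  0.09 -0.01] 13.8
70 [0.2 0.8 1.5] [-0.08  0.08  0.04] 13.6
80 [-0.5 -1.  -0.1] [-0.06  0.14  0.  ] 14.0
8.05 [0.42853674 0.33306385 0.11207663] [-2.51879268e+00 -1.87751742e+00 -2.39806831e-04]
```

```bash
python3 - <<'E'
from h import *
p=np.array([.4285,.333,.112])
for z in(.114,.117,.120,.130,.145):
    p[2]=z; bot.line_to(p,max_speed=.04); f=bot.current_contact_force(); print(z,np.round(f,1),round(bot.current_opening()*92,1))
    if abs(f[2])>12: print("stuck");break
else:
    p[2]=.24; bot.line_to(p); print(bot.current_contact_force(),bot.current_clock(),bot.current_grip_force())
    a=bot.read_camera("side")["pixels"]; cv2.imwrite("pics/l.png",cv2.resize(a[80:240,230:390],None,fx=3,fy=3))
E
```

```text
0.114 [-0.8 -0.3  0. ] 13.8
0.117 [-0.3 -1.  -1. ] 13.6
0.12 [ 0.   0.9 -1. ] 14.1
0.13 [-1.1 -0.5 -0.5] 14.3
0.145 [-0.1 -1.  -0.8] 13.7
[-0.78387555 -0.60105887 -0.35057295] 10.5083 11.999927759170532
```

View pics/l.png

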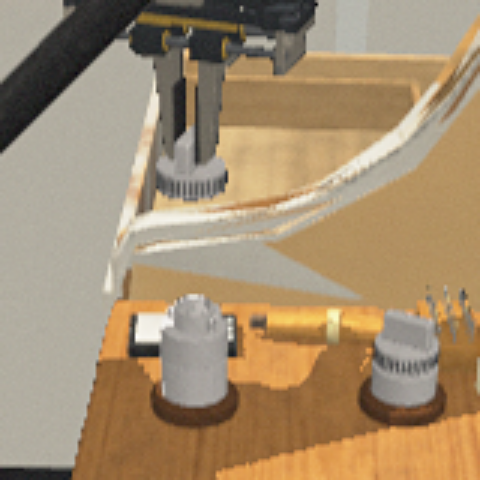

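The lid is off and hanging level at about (192,180) in the crop, with the bare neck below it and the short canister still closed. Next I'll place it.

```bash
python3 - <<'E'
from h import *
r=bot.current_tool_rot(); p=np.array([.38,-.233,.24])
bot.goto(p,r); p[2]=.08; bot.line_to(p); print(bot.current_ee_pos(),bot.current_tool_rot()-np.array(r))
p[2]=.052; bot.line_to(p,max_speed=.06); bot.hold(.2); f0=bot.current_contact_force()[2]
while p[2]>.040:
    p[2]-=.001; bot.line_to(p,max_speed=.02); bot.hold(.05); f=bot.current_contact_force()[2]-f0
    if f>2.5: break
print(p,f,bot.current_contact_force(),bot.current_clock())
a=bot.read_camera("side")["pixels"]; cv2.imwrite("pics/p.png",cv2.resize(a[290:430,170:330],None,fx=3,fy=3))
E
```

```text
[ 0.38058531 -0.2335507   0.0808654 ] [ 5.02304713  3.77159192 -0.0081112 ]
[ 0.38  -0.233  0.043] 8.806969816833275 [-2.47920905  1.6363908   7.89895869] 17.3333
```

View pics/p.png

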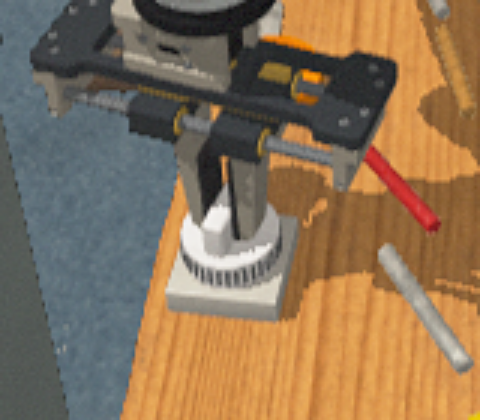

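The lid rests flat and central on the block, with the cap at about (231,250) in the crop. I'll release, retreat and check.

```bash
python3 - <<'E'
from h import *
p=np.array([.38,-.233,.044]); bot.line_to(p,max_speed=.02)
bot.set_gripper(.5); p[2]=.12; bot.line_to(p,max_speed=.08); p[2]=.25; bot.line_to(p)
bot.goto([.40,.05,.35],bot.current_tool_rot()); bot.hold(.3); print(bot.current_clock(),bot.current_contact_force())
a=bot.read_camera("side")["pixels"][320:420,190:310];b=bot.read_camera("top")["pixels"][240:340,380:500]
T=bot.read_camera("top");print(proj(T,[.38,-.233,.039]),proj(T,[.38,-.233,.019]))
cv2.imwrite("pics/e.png",cv2.resize(np.hstack([a,b]),None,fx=3.3,fy=3.3))
E
```

```text
21.8333 [ 0.549569   -0.29380004 -0.4821189 ]
[432.38062199 297.50903703] [430.92347877 298.23881171]
```

View pics/e.png

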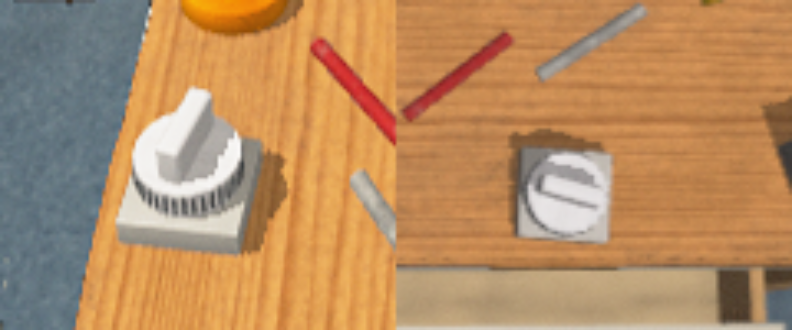

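The lid lies flat and upright in the middle of the block: in the top crop the cap is at about (568,193) and the block at (564,195). The arm is clear, so I'm handing in.

```bash
python3 -c "
from workcell import bot
print(bot.job_done())"
```

```text
the job is handed in; nothing more can be done
None
```

I turned the taller canister's lid 80° anticlockwise, lifted it off with almost no force, and laid it upright in the middle of the steel block; I did not touch the shorter canister. The job is handed in at about 22 s, with no verdict returned.

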